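Sort the measuring things into their trays

TASK

The measurements are done: sort the things at the front of the bench into their trays. The two amber dropper bottles go into the green tray, one in each bay, the two blue and grey cuvette cassettes into the blue tray, again one in each bay, and the vial goes into the yellow tray. Everything must stand upright and flat on the floor of its bay; knock nothing over and leave the timer where it lies.

Things in the scene. Friction and masses are not known exactly. Their poses are not given: they have to be found in the camera images.
- dropper_a: Amber glass dropper bottle, round body 36 mm across and 60 mm tall, dark collar and a red bulb above it up to 98 mm; upright. Origin: centre of its underside (within 2 mm); z up. Grasp the round body from any side. Looks like dropper_b. Its foot is slightly rounded: it may rock a little for a second after release.
- dropper_b: The second amber dropper bottle, same shape and size as dropper_a (round body 36 mm across, 60 mm tall, 98 mm to the top of the red bulb), upright. Origin: centre of its underside (within 2 mm); z up. Its foot is slightly rounded: it may rock a little for a second after release. (A further such bottle at the far back of the bench stays there.)
- cassette_tall: Taller cuvette cassette: a closed small case, light blue below and grey above, 47 mm along its x, 53 mm along its y, 50 mm tall. Its lid does not open. Origin: centre of its underside; z up. Grasp it across the 47 mm.
- cassette_short: Shorter cuvette cassette: same light blue and grey case, 47 mm along its x, 53 mm along its y, 34 mm tall. Its lid does not open. Origin: centre of its underside; z up. Grasp it across the 47 mm.
- vial: Small clear screw-cap vial with pale blue contents and a white cap, 23 mm diameter, 50 mm tall (cap 19 mm across from 40 mm up), upright. Origin: centre of its underside; z up.
- bottle_tray: Green tray for dropper bottles: 141 mm along its x, 72 mm along its y, two square bays 66 mm wide inside, one behind the other along x; bay centres at x = -34.5 and +34.5 mm, y = 0. Fixed to the bench, low walls: 10 mm high in all, 3 mm walls, inner floor 3 mm above the bench. Origin: centre of its underside; z up. 
- cassette_tray: Blue tray for cuvette cassettes: 161 mm along its x, 82 mm along its y, two square bays 76 mm wide inside, one behind the other along x; bay centres at x = -39.5 and +39.5 mm, y = 0. Fixed to the bench, low walls: 10 mm high in all, 3 mm walls, inner floor 3 mm above the bench. Origin: centre of its underside; z up. 
- vial_tray: Small yellow tray for the vial: 58 mm square, one bay 52 mm wide inside, centred on the origin. Fixed to the bench, low walls: 10 mm high in all, 3 mm walls, inner floor 3 mm above the bench. Origin: centre of its underside; z up. 
- timer: White bench timer with small coloured buttons, 66 x 66 x 20 mm, lying loose among the things; a bystander, to be left where it is. Origin: centre of its underside.
There are look-alikes about, which are no part of the job. Leave any purple look-alike of the dropper_b alone.

How it is judged:
At the end, for the whole second after the job is handed in: A dropper bottle in each bay of the green tray, a cassette in each bay of the blue tray, the vial in the yellow one: origins within 17 mm of the bay centre along tray x and y and under 7 mm above the tray's underside, upright within 0.1 rad, at rest; the timer within 30 mm of its start ((((x of dropper_a in the frame of bottle_tray between 0.0175 and 0.0515 m and y of dropper_a in the frame of bottle_tray between -0.017 and 0.017 m) and (x of dropper_b in the frame of bottle_tray between -0.0515 and -0.0175 m and y of dropper_b in the frame of bottle_tray between -0.017 and 0.017 m)) or ((x of dropper_a in the frame of bottle_tray between -0.0515 and -0.0175 m and y of dropper_a in the frame of bottle_tray between -0.017 and 0.017 m) and (x of dropper_b in the frame of bottle_tray between 0.0175 and 0.0515 m and y of dropper_b in the frame of bottle_tray between -0.017 and 0.017 m))) and (((x of cassette_tall in the frame of cassette_tray between 0.0225 and 0.0565 m and y of cassette_tall in the frame of cassette_tray between -0.017 and 0.017 m) and (x of cassette_short in the frame of cassette_tray between -0.0565 and -0.0225 m and y of cassette_short in the frame of cassette_tray between -0.017 and 0.017 m)) or ((x of cassette_tall in the frame of cassette_tray between -0.0565 and -0.0225 m and y of cassette_tall in the frame of cassette_tray between -0.017 and 0.017 m) and (x of cassette_short in the frame of cassette_tray between 0.0225 and 0.0565 m and y of cassette_short in the frame of cassette_tray between -0.017 and 0.017 m))) and x of vial in the frame of vial_tray between -0.017 and 0.017 m and y of vial in the frame of vial_tray between -0.017 and 0.017 m and z of each of dropper_a, dropper_b in the frame of bottle_tray below 0.007 m and angle between each of dropper_a, dropper_b, cassette_tall, cassette_short, vial's own z axis and vertical below 0.1 rad and linear speed of each of dropper_a, dropper_b, cassette_tall, cassette_short, vial below 0.03 m/s and z of each of cassette_tall, cassette_short in the frame of cassette_tray below 0.007 m and z of vial in the frame of vial_tray below 0.007 m and distance of timer from where it was at the start of the episode below 0.03 m); the robot touches nothing.
It fails at once if a dropper bottle is tipped over (angle between any of dropper_a, dropper_b's own z axis and vertical above 0.6 rad).
It fails at once if a cassette is tipped over (angle between any of cassette_tall, cassette_short's own z axis and vertical above 0.6 rad).
It fails at once if a vial is tipped over (angle between vial's own z axis and vertical above 0.6 rad).
It fails at once if the timer is shifted by more than 30 mm (distance of timer from where it was at the start of the episode above 0.03 m).
It also fails if it takes over 120 s, if anything falls off the work surface, if the arm or the gripper's body presses on something with over 40 N, if the wrist force passes 120 N, or if a joint passes its speed limit or range.

ROBOT

A 6-joint arm with a two-finger parallel gripper is mounted at the origin on a cart in front of the work surface, level with it; the furniture and walls round the work are solid. World frame = base frame: x ahead of the robot, y to its left, z up, the work surface at z = 0. Lengths are in m, angles in rad, forces in N, time in s.
With the tool pointing down it reaches from about 0.35 to 0.725 m from the base axis. Payload 4.3 kg.
Tool frame: the origin (TCP) lies at the centre of the arm's flange, where the gripper is bolted on; the fingertips stand 173 mm ahead of it and the grasp point (between the pads) lies 155 mm ahead of it; x points along the fingers, y is the direction in which the jaws open and shut, and the axes are right-handed (so a half turn about x gives the same grasp; the last joint's range is limited). The gripper opens to 85 mm and grips with 20 to 120 N. Pads are 22 mm wide; open, the fingers measure 114 mm over their backs; the gripper's body (76 mm by 85 mm) begins 54 mm behind the grasp point. The pads swing forward as they close: fully open they stand 13 mm farther back than shut.
Start: joints at [1.221, 0.377, 0.081, 1.274, 0, 1.46], TCP at [0.137, 0.559, 0.405] pointing down, gripper open.
Joint ranges: [-2.72, 2.72], [-0.84, 1.66], [-1.02, 1.22], [-1.77, 2.12], [-1.37, 1.28], [-3.14, 3.14]. Speed limits (rad/s): [2.57, 2.57, 3.14, 3.14, 3.14, 3.14].

INTERFACE

Orientations are given as a unit quaternion [w, x, y, z].
In Python, from cell import sense, capture, close_job gives the robot as it stands.
- The arm moves only by the tool step_arm, never from a script. Its argument "commands" is a list of rows, each an object of numbers: "grip": the opening in per cent of the stroke, from 0 (shut) to 100 (fully open); "x", "y", "z": the shift along the tool's x, y, z in cm; "ax", "ay", "az": the turn, a rotation vector about the tool's x, y, z in rad. A call has 1 to 20 rows; each row is the pose to reach, as a shift and turn from the pose commanded when the call began, along the tool's axes at that moment; what a row does not reach only later rows make up. A row lasts 1/8 s, in which the tool goes at most 62.5 mm and 10.7 degrees, less where a joint would pass 70% of its speed; a pose out of reach is approached as far as the arm can. A call with a gripper value outside its range is refused whole. The fingers move at their own pace and stop on an object; "force" is the grip in N (left out, the last holds). Time passes only in rows, so rows that repeat a pose let the fingers close. It gives the time, the measured TCP pose, the force and the opening at its end, in the units of the state.
- sense(): the state, without advancing time (a new reading comes with each control period).
- capture(name): name is "scene" or "top" or "wrist"; returns a dict with "img" (384x512x3 uint8, blue, green, red), "fx", "fy", "cx", "cy" (pixels), "rvec" (rotation vector, rad) and "tvec" (3), from world to camera coordinates, as OpenCV has them; the wrist camera has in their place "hand_eye" (4x4, takes a point from camera to tool coordinates, whose origin is the TCP and whose axes are the tool frame's). Camera axes: x right, y down, z forward; pixel columns grow to the right and rows downward; lengths in m; the calibration is good to about 2 mm. The wrist camera is an equidistant fisheye: a pixel r from the principal point sees the ray r / f radians off the axis. A picture is of the moment at which its call begins: read the wrist's pose just before it. There is no depth.
- close_job(): hands the job in, once; it reports no verdict.
The state is a dict: "time": time; "q": joint angles; "dq": joint speeds; "joint_torque": joint torques, N m; "eef_pos": TCP position; "ee_rot": TCP orientation; "wrist_force": force on the tool from outside, world axes, zero at the start; "ft_torque": the same for the moment, N m; "finger_gap": finger opening in m.
Only numpy, scipy, OpenCV 4.12 (cv2) and the standard library are available. Lean on these libraries where they do the work, as an engineer would, in place of code of your own. Each camera call takes 0.05 s, during which the arm holds its last target. There are 200 camera calls.

## Working session

There is one attempt and no reset: what is moved stays moved. The work goes in short steps, Python scripts to look and compute and a tool call to move; the robot and the scene stay as the last step left them, time stands still between calls to the robot, and variables do not carry over. Pictures are saved under pics/ and viewed, about 12 in all and at most 16, crops included, and the job is handed in when it is done.

Besides the shell and the picture viewer there is one more tool, called after "Emit:" as a command line: name --argument value ..., lists and objects as JSON in quotes. step_arm: Moves the arm, as the interface text tells. Its arguments: {"type":"object","properties":{"commands":{"type":"array","items":{"type":"object","properties":{"grip":{"type":"number"},"x":{"type":"number"},"y":{"type":"number"},"z":{"type":"number"},"ax":{"type":"number"},"ay":{"type":"number"},"az":{"type":"number"}}}},"force":{"type":"number"}},"required":["commands"]}

```bash
mkdir -p pics; ls
python3 - <<'E'
from cell import sense,capture
import cv2,numpy as np
s=sense();print(s)
for n in("scene","top"):
    c=capture(n);cv2.imwrite(f"pics/{n}0.png",c["img"]);print(n,c["fx"],c["fy"],c["cx"],c["cy"],c["rvec"],c["tvec"])
    R=cv2.Rodrigues(np.array(c["rvec"],float))[0];print(-R.T@np.array(c["tvec"]).ravel())
c=capture("wrist");cv2.imwrite("pics/wrist0.png",c["img"]);print({k:v for k,v in c.items() if k!="img"})
E
```

```text
pics
{'time': 0.0, 'q': array([1.22069344e+00, 3.78110477e-01, 7.96006597e-02, 1.27437966e+00,
       8.09289774e-06, 1.46048017e+00]), 'dq': array([ 0.0010274 ,  0.00230415,  0.00136163,  0.00117749,  0.00064361,
       -0.00053046]), 'joint_torque': array([-3.67744624e-04, -4.63608527e+01,  2.69873071e+01,  2.07961217e-02,
       -5.56014072e-05, -1.28814857e-06]), 'eef_pos': array([0.13645828, 0.55826406, 0.40372364]), 'ee_rot': array([ 0.70185871,  0.08385454,  0.70220201, -0.08529427]), 'wrist_force': array([ 0.52039858, -0.29108383,  0.44406781]), 'ft_torque': array([ 0.00988753, -0.00250637, -0.05065313]), 'finger_gap': 0.08535771204589067}
scene 391.48240926006326 391.48240926006326 257.7284337153309 196.23068659058075 [ 2.16456928 -0.72041703  0.31904824] [-0.49162015  0.1997112   0.73804451]
[ 0.14112538 -0.652941    0.61647085]
top 494.1006434258499 494.1006434258499 256.00367175637115 193.05500072404033 [ 2.08733594 -2.13384044  0.19806663] [-0.02631825  0.53271826  1.23822003]
[ 0.27569794 -0.05143431  1.31871733]
{'fx': 297.3186396354542, 'fy': 297.3186396354542, 'cx': 259.91941866804353, 'cy': 191.55094281114512, 'hand_eye': array([[-9.47392965e-04, -3.03716064e-01,  9.52762119e-01,
         2.98646956e-02],
       [ 9.99999517e-01, -3.76743645e-05,  9.82354545e-04,
         1.35829609e-04],
       [-2.62462149e-04,  9.52762589e-01,  3.03715953e-01,
        -7.75270534e-02],
       [ 0.00000000e+00,  0.00000000e+00,  0.00000000e+00,
         1.00000000e+00]])}
```

View pics/top0.png

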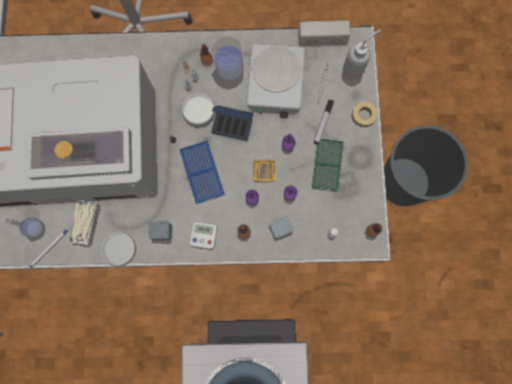

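View pics/scene0.png

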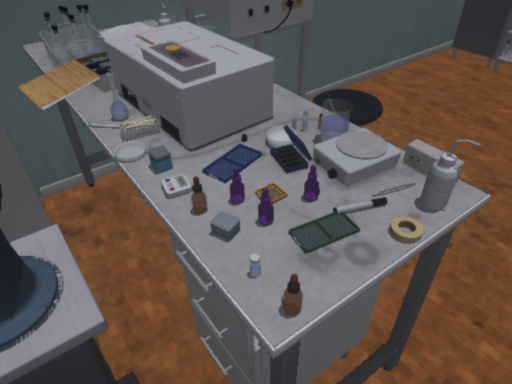

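Top view: the amber bottles are at (243,231) and (374,230). Look-alikes are the far amber bottle (206,55) and purple ones at (252,198), (290,193) and (289,143). The cassettes are at (160,231) and (281,228), and the vial at (333,234). Trays: green (327,165), blue (202,171), yellow (264,171). The timer is at (203,235). Next: close crops plus measurement.

```bash
cat > h.py <<'E'
import numpy as np,cv2
from cell import sense,capture
from scipy.spatial.transform import Rotation as Ro
def load(n):
    c=capture(n);R=cv2.Rodrigues(np.array(c["rvec"],float))[0];c["R"]=R;c["o"]=-R.T@np.array(c["tvec"],float).ravel();return c
def ray(c,u,v):
    return c["R"].T@np.array([(u-c["cx"])/c["fx"],(v-c["cy"])/c["fy"],1.])
def onz(c,u,v,z):
    d=ray(c,u,v);return c["o"]+d*(z-c["o"][2])/d[2]
def proj(c,p):
    q=c["R"]@(np.array(p)-c["o"]);return np.array([c["fx"]*q[0]/q[2]+c["cx"],c["fy"]*q[1]/q[2]+c["cy"]])
def wrist():
    s=sense();c=capture("wrist");T=np.eye(4);w,x,y,z=s["ee_rot"];T[:3,:3]=Ro.from_quat([x,y,z,w]).as_matrix();T[:3,3]=s["eef_pos"]
    H=T@c["hand_eye"];c["Rcw"]=H[:3,:3];c["o"]=H[:3,3];c["T"]=T;return c
def wray(c,u,v):
    du,dv=u-c["cx"],v-c["cy"];r=np.hypot(du,dv);t=r/c["fx"]
    d=np.array([0,0,1.]) if r==0 else np.array([np.sin(t)*du/r,np.sin(t)*dv/r,np.cos(t)])
    return c["Rcw"]@d
def wonz(c,u,v,z):
    d=wray(c,u,v);return c["o"]+d*(z-c["o"][2])/d[2]
def wproj(c,p):
    q=c["Rcw"].T@(np.array(p)-c["o"]);t=np.arctan2(np.hypot(q[0],q[1]),q[2]);k=c["fx"]*t/np.hypot(q[0],q[1]);return np.array([c["cx"]+k*q[0],c["cy"]+k*q[1]])
E
python3 - <<'E'
from h import *
c=load("top");im=c["img"]
hsv=cv2.cvtColor(im,cv2.COLOR_BGR2HSV)
for n,(u,v) in dict(dA=(243,231),dB=(374,230),cT=(160,231),cS=(281,228),vial=(333,234),green=(327,165),blue=(202,171),yel=(264,171),timer=(203,235)).items():
    # local object mask: differs from bench grey
    x0,y0=u-40,v-40;loc=hsv[y0:v+40,x0:u+40]
    r=4;p=hsv[v-r:v+r+1,u-r:u+r+1].reshape(-1,3);print(n,np.median(p,0),onz(c,u,v,0).round(3))
b=im[120:265,140:400]
cv2.imwrite("pics/crop1.png",cv2.resize(b,None,fx=3,fy=3,interpolation=cv2.INTER_CUBIC))
s=load("scene")
print([hsv[y,x].tolist() for y,x in[(255,260),(220,230),(210,310),(150,270)]])
b=s["img"][130:320,130:365];cv2.imwrite("pics/crop2.png",cv2.resize(b,None,fx=3,fy=3,interpolation=cv2.INTER_CUBIC))
E
```

```text
dA [ 9. 87. 88.] [ 0.44 -0.    0.  ]
dB [ 11. 112.  91.] [ 0.435 -0.351  0.   ]
cT [ 99.  14. 125.] [0.445 0.223 0.   ]
cS [ 98.  13. 147.] [ 0.446 -0.103  0.   ]
vial [ 21.  13. 151.] [ 0.426 -0.241  0.   ]
green [72. 53. 98.] [ 0.617 -0.234  0.   ]
blue [109. 117. 118.] [0.608 0.11  0.   ]
yel [ 18.  80. 130.] [ 0.604 -0.061  0.   ]
timer [ 24.   7. 186.] [0.431 0.107 0.   ]
[[17, 15, 153], [20, 15, 154], [20, 15, 156], [20, 15, 154]]
```

View pics/crop1.png

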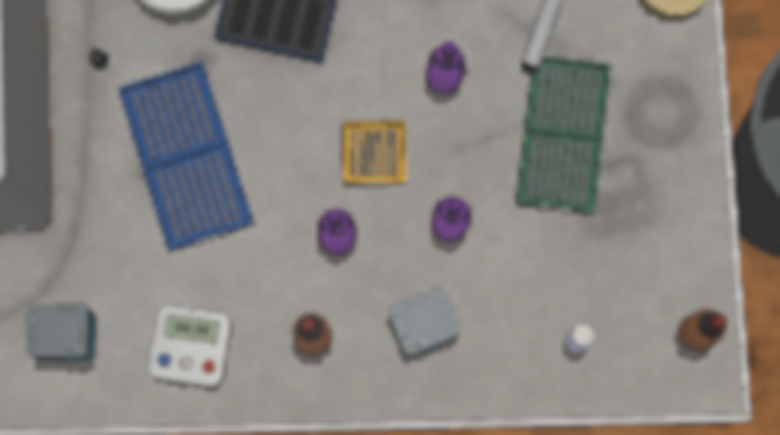

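View pics/crop2.png

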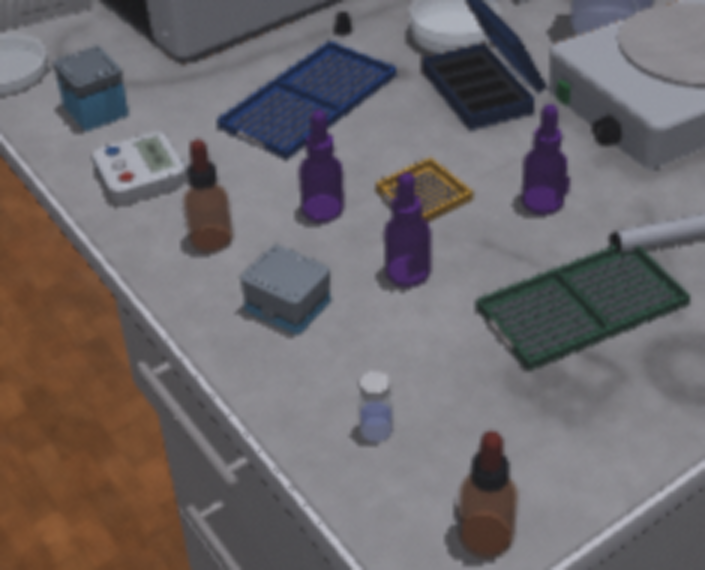

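Run:
```python
from h import *
t=load("top");s=load("scene")
def hs(c): return cv2.cvtColor(c["img"],cv2.COLOR_BGR2HSV)
def big(m,box):
    x0,y0,x1,y1=box;k=np.zeros_like(m);k[y0:y1,x0:x1]=m[y0:y1,x0:x1]
    n,l,st,ce=cv2.connectedComponentsWithStats(k);i=1+np.argmax(st[1:,4]);return (l==i).astype(np.uint8),ce[i],st[i]
def rect(c,m,z):
    cn=max(cv2.findContours(m,0,1)[0],key=cv2.contourArea)[:,0]
    P=np.array([onz(c,u,v,z)[:2] for u,v in cn],np.float32)
    (cx,cy),(w,h),a=cv2.minAreaRect(P*1000);b=cv2.boxPoints(((cx,cy),(w,h),a))
    e=b[1]-b[0];f=b[2]-b[1];L=e if np.linalg.norm(e)>np.linalg.norm(f) else f
    return np.round([cx,cy,w,h],1),"long axis deg",round(np.degrees(np.arctan2(L[1],L[0]))%180,1)
ht,hc=hs(t),hs(s)
for n,z,lo,hi,box in [("green",.01,(60,35,40),(90,255,200),(300,130,350,200)),("blue",.01,(100,70,40),(125,255,220),(170,130,230,210)),("yel",.01,(12,55,60),(28,255,255),(245,150,285,190))]:
    m,ce,st=big(cv2.inRange(ht,lo,hi),box);m=cv2.morphologyEx(m,cv2.MORPH_CLOSE,np.ones((5,5)));print(n,rect(t,m,z),st)
for n,z,box in[("tall",.05,(140,212,182,250)),("short",.034,(262,208,300,245))]:
    for lo in((85,6,90),(85,6,110)):
        m,ce,st=big(cv2.inRange(ht,lo,(125,60,255)),box);print(n,lo,rect(t,m,z),st)
def tri(a,b):
    o1,d1,o2,d2=t["o"],ray(t,*a),s["o"],ray(s,*b);d1/=np.linalg.norm(d1);d2/=np.linalg.norm(d2)
    k=np.linalg.lstsq(np.c_[d1,-d2],o2-o1,rcond=None)[0];p,q=o1+k[0]*d1,o2+k[1]*d2
    return ((p+q)/2).round(4),round(np.linalg.norm(p-q),4)
def red(h): return cv2.inRange(h,(0,115,40),(6,255,255))|cv2.inRange(h,(172,100,40),(180,255,255))
for n,b1,b2 in[("dA",(230,218,256,244),(185,170,208,198)),("dB",(360,215,388,242),(285,268,303,290))]:
    _,a,sa=big(red(ht),b1);_,b,sb=big(red(hc),b2);print(n,a.round(1),sa,b.round(1),sb,tri(a,b))
    m,ce,st=big(cv2.inRange(ht,(0,60,30),(20,255,200)),b1);print(" body",ce,st, onz(t,*ce,.045))
    for bb,c,h,bx in((0,t,ht,b1),(1,s,hc,(b2[0]-8,b2[1],b2[2]+10,b2[3]+30))):pass
    m,ce,st=big(cv2.inRange(hc,(0,60,30),(25,255,200)),(b2[0]-8,b2[1],b2[2]+8,b2[3]+36));print(" scene",st,onz(s,st[0]+st[2]/2,st[1]+st[3]-1,0))
_,a,sa=big(cv2.inRange(ht,(0,0,165),(180,60,255)),(322,222,346,246));_,b,sb=big(cv2.inRange(hc,(0,0,165),(180,60,255)),(245,250,265,268))
print("vial",a,sa,b,sb,tri(a,b),onz(t,*a,.05))
```

```text
green (array([ 617. , -233.6,   69.9,  139.3]), 'long axis deg', np.float32(171.0)) [312 139  31  52 597]
blue (array([604.7, 110.7, 159.3,  79.3]), 'long axis deg', np.float32(16.7)) [ 180  141   44   62 1214]
yel (array([603.1, -62. ,  57.5,  59. ]), 'long axis deg', np.float32(178.6)) [254 160  22  22 462]
tall (85, 6, 90) (array([439.7, 212.3,  58.3,  44.2]), 'long axis deg', np.float32(88.7)) [149 222  23  18 350]
tall (85, 6, 110) (array([441.8, 216.4,  41.7,  49.4]), 'long axis deg', np.float32(90.8)) [149 222  20  17 307]
short (85, 6, 90) (array([ 442.3, -100.9,   46.9,   52.7]), 'long axis deg', np.float32(109.4)) [270 217  23  22 340]
short (85, 6, 110) (array([ 444.1, -100.8,   43.8,   51.7]), 'long axis deg', np.float32(110.2)) [270 217  23  21 320]
dA [242.3 227.7] [242 227   2   2   3] [195.6 178.2] [195 177   2   3   5] (array([ 0.4373, -0.0028,  0.093 ]), np.float64(0.0016))
 body [244.43835616 233.12328767] [238 226  12  12  73] [ 0.42855474 -0.00585173  0.045     ]
 scene [192 192  15  22 248] [ 0.43051232 -0.01318268  0.        ]
dB [379. 227.] [378 226   3   3   9] [294.  276.8] [292 275   5   5  21] (array([ 0.4325, -0.3441,  0.0907]), np.float64(0.0037))
 body [371.71428571 230.55238095] [366 223  14  14 105] [ 0.42788155 -0.33460312  0.045     ]
 scene [284 290  18  25 363] [ 4.28503605e-01 -3.54917031e-01  1.11022302e-16]
vial [334. 231.] [331 228   7   7  41] [254.39534884 256.62790698] [250 254   9   6  43] (array([ 0.4287, -0.237 ,  0.0485]), np.float64(0.0006)) [ 0.42829407 -0.23668989  0.05      ]
```

Everything is found and the choice is confirmed. Now a move planner, and a survey pose above the front row with the wrist camera.

```bash
cat > go.py <<'E'
import sys
from h import *
def plan(x,y,z,psi,s=None):
    s=s or sense();w,a,b,c=s["ee_rot"];R=Ro.from_quat([a,b,c,w]).as_matrix();p=s["eef_pos"]
    cur=np.degrees(np.arctan2(R[1,1],R[0,1]))
    k=(psi-cur+90)%180-90+cur;k=np.radians(k)
    X=np.array([0,0,-1.]);Y=np.array([np.cos(k),np.sin(k),0]);T=np.c_[X,Y,np.cross(X,Y)]
    d=R.T@(np.array([x,y,z])-p)*100;rv=Ro.from_matrix(R.T@T).as_rotvec()
    print("jaw now %.1f q1 %.2f q6 %.2f pos %s gap %.3f t %.1f"%(cur,s["q"][0],s["q"][5],p.round(4),s["finger_gap"],s["time"]),"->x y z cm",d.round(2),"ax ay az",rv.round(3))
if __name__=="__main__": plan(*map(float,sys.argv[1:5]))
E
python3 go.py 0.42 0.06 0.40 90
```

```text
jaw now 76.3 q1 1.22 q6 1.46 pos [0.1365 0.5585 0.4045] gap 0.086 t 0.3 ->x y z cm [  0.47 -41.69  39.37] ax ay az [-0.24 -0.    0.  ]
```

Emit:
step_arm --commands '[{"x":0.5,"y":-20,"z":20,"ax":-0.12},{"x":0.5,"y":-20,"z":20,"ax":-0.12},{"x":0.5,"y":-20,"z":20,"ax":-0.12},{"x":0.5,"y":-20,"z":20,"ax":-0.12},{"x":0.5,"y":-41.7,"z":39.4,"ax":-0.24},{"x":0.5,"y":-41.7,"z":39.4,"ax":-0.24},{"x":0.5,"y":-41.7,"z":39.4,"ax":-0.24},{"x":0.5,"y":-41.7,"z":39.4,"ax":-0.24},{"x":0.5,"y":-41.7,"z":39.4,"ax":-0.24},{"x":0.5,"y":-41.7,"z":39.4,"ax":-0.24},{"x":0.5,"y":-41.7,"z":39.4,"ax":-0.24},{"x":0.5,"y":-41.7,"z":39.4,"ax":-0.24}]'

```text
invalid input
```

Run:
```python
from h import *
import go
go.plan(.436,-.004,.3,90)
c=wrist();im=c["img"].copy()
for n,p in dict(dA=(.436,-.004,.098),dB=(.431,-.343,.098),v=(.428,-.237,.05),T=(.441,.215,.05),S=(.443,-.101,.034),g1=(.651,-.239,.003),g2=(.583,-.228,.003),b1=(.643,.122,.003),b2=(.567,.0996,.003),y=(.603,-.062,.003)).items():
    u=wproj(c,p);cv2.drawMarker(im,tuple(int(round(k)) for k in u),(0,255,0),0,8);print(n,u.round(0))
cv2.imwrite("pics/w1.png",cv2.resize(im,None,fx=1.5,fy=1.5))
```

```text
jaw now 76.3 q1 1.22 q6 1.46 pos [0.1365 0.5585 0.4045] gap 0.086 t 0.3 ->x y z cm [ 10.47 -47.52  42.45] ax ay az [-0.24 -0.    0.  ]
dA [ 36. 377.]
dB [-31. 360.]
v [ -6. 352.]
T [121. 370.]
S [ 27. 357.]
g1 [ 45. 394.]
g2 [ 35. 380.]
b1 [137. 405.]
b2 [114. 387.]
y [ 76. 391.]
```

View pics/w1.png

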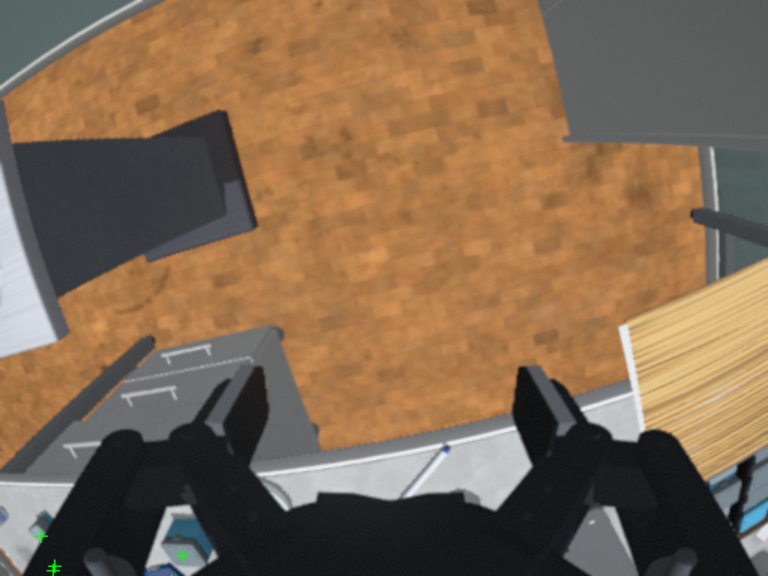

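Emit:
step_arm --commands '[{"grip":100,"x":0.5,"y":-20,"z":20,"ax":-0.12,"ay":0,"az":0},{"grip":100,"x":0.5,"y":-20,"z":20,"ax":-0.12,"ay":0,"az":0},{"grip":100,"x":0.5,"y":-20,"z":20,"ax":-0.12,"ay":0,"az":0},{"grip":100,"x":0.5,"y":-20,"z":20,"ax":-0.12,"ay":0,"az":0},{"grip":100,"x":0.5,"y":-41.7,"z":45,"ax":-0.24,"ay":0,"az":0},{"grip":100,"x":0.5,"y":-41.7,"z":45,"ax":-0.24,"ay":0,"az":0},{"grip":100,"x":0.5,"y":-41.7,"z":45,"ax":-0.24,"ay":0,"az":0},{"grip":100,"x":0.5,"y":-41.7,"z":45,"ax":-0.24,"ay":0,"az":0},{"grip":100,"x":0.5,"y":-41.7,"z":45,"ax":-0.24,"ay":0,"az":0},{"grip":100,"x":0.5,"y":-41.7,"z":45,"ax":-0.24,"ay":0,"az":0},{"grip":100,"x":0.5,"y":-41.7,"z":45,"ax":-0.24,"ay":0,"az":0},{"grip":100,"x":0.5,"y":-41.7,"z":45,"ax":-0.24,"ay":0,"az":0}]'

```text
time: 1.9
eef_pos: [0.4743, 0.0467, 0.3996]
ee_rot: [0.707, 0.0, 0.707, 0.0]
wrist_force: [-0.2, 0.0, 0.1]
finger_gap: 0.0857
```

```bash
cat > mark.py <<'E'
import sys
from h import *
import go
def mark(name):
    c=wrist();cv2.imwrite(f"pics/{name}_raw.png",c["img"]);im=cv2.resize(c["img"],None,fx=1.5,fy=1.5)
    for n,p in dict(dA=(.436,-.004,.098),dB=(.431,-.343,.098),v=(.428,-.237,.05),T=(.441,.215,.05),S=(.443,-.101,.034),g1=(.651,-.239,.003),g2=(.583,-.228,.003),b1=(.643,.122,.003),b2=(.567,.0996,.003),y=(.603,-.062,.003)).items():
        u=wproj(c,p);cv2.drawMarker(im,tuple(int(round(k*1.5)) for k in u),(0,255,0),0,8)
    cv2.imwrite(f"pics/{name}.png",im);return c
if __name__=="__main__": mark(sys.argv[1])
E
python3 mark.py w2
```

```text
(no output)
```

View pics/w2.png

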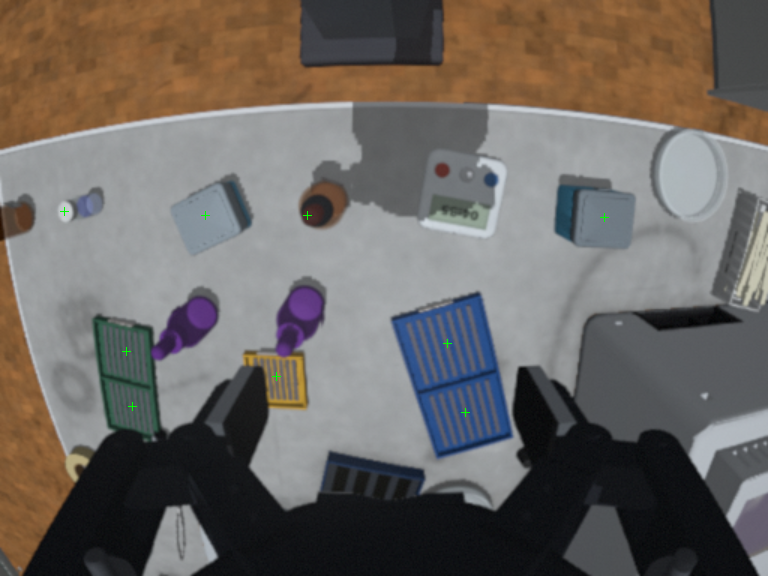

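Run:
```python
from h import *
import go
c=wrist();f=lambda u,v,z:wonz(c,u/1.5,v/1.5,z)[:2]
for n,z,P in[("T",.05,[(575,188),(634,190),(634,247),(574,245)]),("S",.034,[(172,214),(228,181),(248,223),(191,254)])]:
    Q=np.array([f(u,v,z) for u,v in P]);E=np.roll(Q,-1,0)-Q
    print(n,Q.mean(0).round(4),np.linalg.norm(E,axis=1).round(4),np.degrees(np.arctan2(E[:,1],E[:,0])).round(1))
print("dA bulb",f(318,210,.095),"base",f(331,202,.03),"vial",f(66,211,.05),"blue",np.mean([f(*p,.01) for p in[(392,317),(480,294),(512,437),(437,456)]],0),"yel",np.mean([f(*p,.01) for p in[(244,352),(302,350),(308,407),(244,403)]],0))
go.plan(.436,.003,.30,90)
```

```text
T [0.441  0.2166] [0.0534 0.0467 0.056  0.0444] [  92.3    7.   -90.  -176.1]
S [ 0.4455 -0.0975] [0.0577 0.0371 0.0582 0.0371] [ 114.5   23.6  -65.5 -157.2]
dA bulb [0.43342146 0.0028537 ] base [0.43607925 0.00264469] vial [ 0.42867822 -0.23479532] blue [0.60462303 0.11113949] yel [ 0.60192321 -0.0613926 ]
jaw now 90.1 q1 -0.03 q6 -0.04 pos [0.474  0.0475 0.3997] gap 0.085 t 2.0 ->x y z cm [ 9.97 -4.45 -3.8 ] ax ay az [ 0.002 -0.001 -0.   ]
```

Emit:
step_arm --commands '[{"grip":100,"x":9,"y":-4.4,"z":-4,"ax":0,"ay":0,"az":0},{"grip":100,"x":9,"y":-4.4,"z":-4,"ax":0,"ay":0,"az":0},{"grip":100,"x":9,"y":-4.4,"z":-4,"ax":0,"ay":0,"az":0},{"grip":100,"x":13,"y":-4.4,"z":-4,"ax":0,"ay":0,"az":0},{"grip":100,"x":16,"y":-4.4,"z":-4,"ax":0,"ay":0,"az":0},{"grip":100,"x":18,"y":-4.4,"z":-4,"ax":0,"ay":0,"az":0},{"grip":100,"x":19.7,"y":-4.4,"z":-4,"ax":0,"ay":0,"az":0},{"grip":100,"x":19.7,"y":-4.4,"z":-4,"ax":0,"ay":0,"az":0},{"grip":100,"x":19.7,"y":-4.4,"z":-4,"ax":0,"ay":0,"az":0}]'

```text
time: 3.12
eef_pos: [0.4361, 0.0031, 0.2042]
ee_rot: [0.708, -0.001, 0.706, 0.0]
wrist_force: [0.1, 0.6, 0.2]
finger_gap: 0.0854
```

```bash
python3 go.py .434 .003 .203 90; python3 mark.py w3
```

```text
jaw now 90.1 q1 -0.14 q6 -0.14 pos [0.4361 0.0031 0.2042] gap 0.085 t 3.1 ->x y z cm [ 0.12 -0.01 -0.21] ax ay az [0.001 0.003 0.   ]
```

View pics/w3.png

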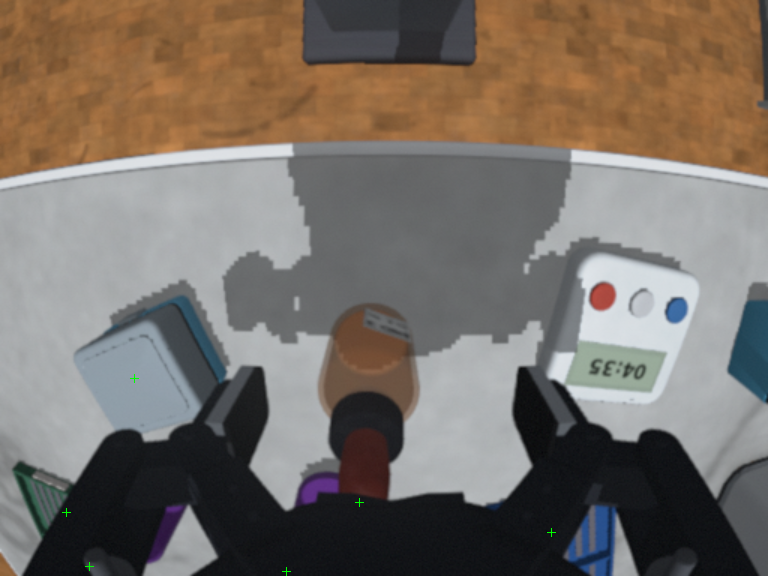

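Run:
```python
from h import *
c=wrist();f=lambda u,v,z:wonz(c,u/1.5,v/1.5,z)[:2].round(4)
print("base",f(373,338,0),"left/right body z.04",f(319,385,.04),f(419,385,.04),"collar z.068",f(367,428,.068),"grasp px",wproj(c,c["T"][:3,3]-[0,0,.155])*1.5,"origin est",wproj(c,[.434,.003,0])*1.5)
print("T->",f(0,0,.05))
```

```text
base [ 0.4375 -0.004 ] left/right body z.04 [ 0.4377 -0.0216] [0.4374 0.0133] collar z.068 [ 0.4356 -0.0035] grasp px [389.29525977 395.65225447] origin est [389.42445282 330.52890745]
T-> [ 0.2857 -0.1431]
```

Emit:
step_arm --commands '[{"grip":100,"x":0.1,"y":-0.7,"z":0.1,"ax":0,"ay":0,"az":0},{"grip":100,"x":0.1,"y":-0.7,"z":0.1,"ax":0,"ay":0,"az":0},{"grip":0,"x":0.1,"y":-0.7,"z":0.1,"ax":0,"ay":0,"az":0},{"grip":0,"x":0.1,"y":-0.7,"z":0.1,"ax":0,"ay":0,"az":0},{"grip":0,"x":0.1,"y":-0.7,"z":0.1,"ax":0,"ay":0,"az":0},{"grip":0,"x":0.1,"y":-0.7,"z":0.1,"ax":0,"ay":0,"az":0},{"grip":0,"x":0.1,"y":-0.7,"z":0.1,"ax":0,"ay":0,"az":0},{"grip":0,"x":0.1,"y":-0.7,"z":0.1,"ax":0,"ay":0,"az":0},{"grip":0,"x":-3,"y":-0.7,"z":0.1,"ax":0,"ay":0,"az":0},{"grip":0,"x":-8,"y":-0.7,"z":0.1,"ax":0,"ay":0,"az":0},{"grip":0,"x":-12.5,"y":-0.7,"z":0.1,"ax":0,"ay":0,"az":0},{"grip":0,"x":-12.5,"y":-0.7,"z":0.1,"ax":0,"ay":0,"az":0},{"grip":0,"x":-12.5,"y":-0.7,"z":0.1,"ax":0,"ay":0,"az":0}]' --force 40

```text
time: 4.85
eef_pos: [0.4352, -0.0043, 0.3268]
ee_rot: [0.707, 0.0, 0.708, 0.0]
wrist_force: [-0.5, 0.1, -0.3]
finger_gap: 0.0331
```

```bash
python3 go.py .651 -.239 .33 81; python3 mark.py w4
```

```text
jaw now 90.0 q1 -0.16 q6 -0.16 pos [ 0.4352 -0.0043  0.3268] gap 0.033 t 4.8 ->x y z cm [ -0.36 -23.48  21.57] ax ay az [ 0.157 -0.001 -0.   ]
```

View pics/w4.png

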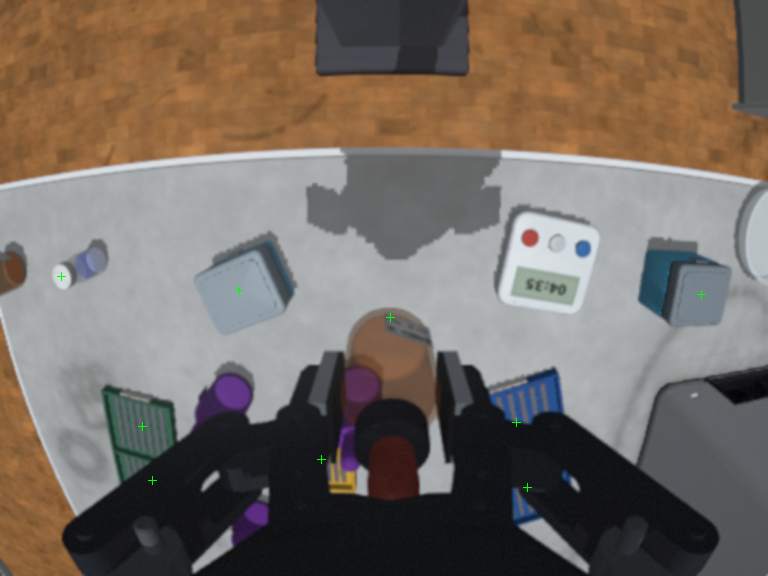

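Emit:
step_arm --commands '[{"grip":0,"x":-0.5,"y":-6,"z":5.5,"ax":0.04,"ay":0,"az":0},{"grip":0,"x":-0.5,"y":-10,"z":9.2,"ax":0.08,"ay":0,"az":0},{"grip":0,"x":-0.5,"y":-14,"z":12.8,"ax":0.12,"ay":0,"az":0},{"grip":0,"x":-0.5,"y":-18,"z":16.5,"ax":0.157,"ay":0,"az":0},{"grip":0,"x":-0.5,"y":-22,"z":20,"ax":0.157,"ay":0,"az":0},{"grip":0,"x":-0.5,"y":-23.5,"z":21.6,"ax":0.157,"ay":0,"az":0},{"grip":0,"x":-0.5,"y":-23.5,"z":21.6,"ax":0.157,"ay":0,"az":0},{"grip":0,"x":4,"y":-23.5,"z":21.6,"ax":0.157,"ay":0,"az":0},{"grip":0,"x":8,"y":-23.5,"z":21.6,"ax":0.157,"ay":0,"az":0},{"grip":0,"x":9.5,"y":-23.5,"z":21.6,"ax":0.157,"ay":0,"az":0},{"grip":0,"x":9.5,"y":-23.5,"z":21.6,"ax":0.157,"ay":0,"az":0}]'

```text
time: 6.28
eef_pos: [0.6507, -0.2384, 0.2314]
ee_rot: [0.704, 0.056, 0.706, -0.055]
wrist_force: [0.2, -0.7, -0.3]
finger_gap: 0.0329
```

```bash
python3 go.py .651 -.239 .2065 81; python3 mark.py w5
```

```text
jaw now 81.0 q1 -0.44 q6 -0.29 pos [ 0.6507 -0.2384  0.2314] gap 0.033 t 6.3 ->x y z cm [ 2.49 -0.06  0.05] ax ay az [ 0.001 -0.004 -0.001]
```

View pics/w5.png

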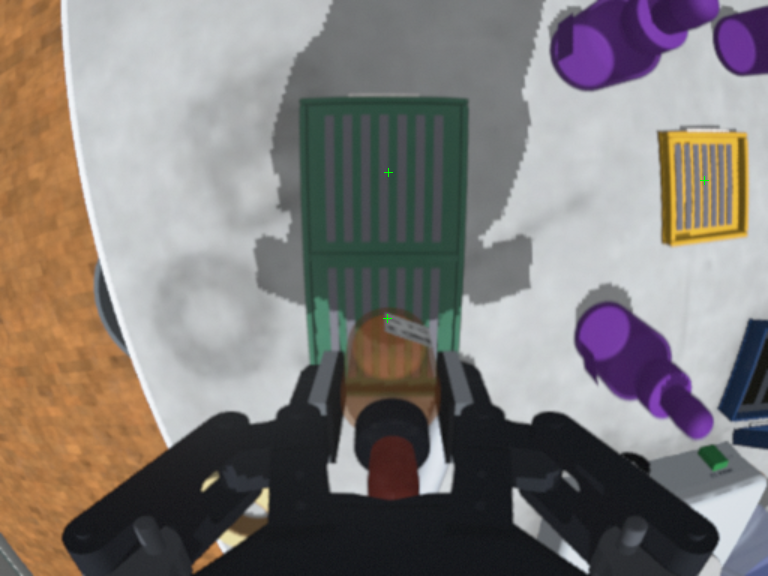

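Emit:
step_arm --commands '[{"grip":0,"x":1.5,"y":0,"z":0,"ax":0,"ay":0,"az":0},{"grip":0,"x":2.2,"y":0,"z":0,"ax":0,"ay":0,"az":0},{"grip":0,"x":2.5,"y":0,"z":0,"ax":0,"ay":0,"az":0},{"grip":0,"x":2.5,"y":0,"z":0,"ax":0,"ay":0,"az":0},{"grip":0,"x":2.5,"y":0,"z":0,"ax":0,"ay":0,"az":0}]'

```text
time: 6.95
eef_pos: [0.6519, -0.2394, 0.208]
ee_rot: [0.705, 0.055, 0.705, -0.055]
wrist_force: [0.2, -0.1, -0.4]
finger_gap: 0.0329
```

Emit:
step_arm --commands '[{"grip":0,"x":0.15,"y":0,"z":0,"ax":0,"ay":0,"az":0},{"grip":0,"x":0.15,"y":0,"z":0,"ax":0,"ay":0,"az":0},{"grip":0,"x":0.15,"y":0,"z":0,"ax":0,"ay":0,"az":0}]'

```text
time: 7.32
eef_pos: [0.6517, -0.2393, 0.2062]
ee_rot: [0.705, 0.055, 0.705, -0.055]
wrist_force: [0.5, 0.6, 0.2]
finger_gap: 0.0326
```

Nearly down; release, let it settle, rise.

Emit:
step_arm --commands '[{"grip":55,"x":0.1,"y":0,"z":0,"ax":0,"ay":0,"az":0},{"grip":70,"x":0.1,"y":0,"z":0,"ax":0,"ay":0,"az":0},{"grip":85,"x":0.1,"y":0,"z":0,"ax":0,"ay":0,"az":0},{"grip":85,"x":0.1,"y":0,"z":0,"ax":0,"ay":0,"az":0},{"grip":85,"x":0,"y":0,"z":0,"ax":0,"ay":0,"az":0},{"grip":85,"x":-2,"y":0,"z":0,"ax":0,"ay":0,"az":0},{"grip":85,"x":-6,"y":0,"z":0,"ax":0,"ay":0,"az":0},{"grip":85,"x":-12,"y":0,"z":0,"ax":0,"ay":0,"az":0},{"grip":85,"x":-12,"y":0,"z":0,"ax":0,"ay":0,"az":0},{"grip":85,"x":-12,"y":0,"z":0,"ax":0,"ay":0,"az":0}]'

```text
time: 8.57
eef_pos: [0.6518, -0.2393, 0.3263]
ee_rot: [0.705, 0.055, 0.705, -0.055]
wrist_force: [0.6, 0.2, -0.2]
finger_gap: 0.0725
```

```bash
python3 go.py .431 -.343 .33 81
python3 - <<'E'
from h import *
t=load("top");cv2.imwrite("pics/t2.png",t["img"]);s=load("scene");cv2.imwrite("pics/s2.png",s["img"])
h=cv2.cvtColor(t["img"],cv2.COLOR_BGR2HSV);m=cv2.inRange(h,(0,60,30),(20,255,200))[130:205,305:355]
n,l,st,ce=cv2.connectedComponentsWithStats(m);i=1+np.argmax(st[1:,4]) if n>1 else 0;print(n,st[i],onz(t,ce[i][0]+305,ce[i][1]+130,.05))
E
```

```text
jaw now 81.0 q1 -0.44 q6 -0.29 pos [ 0.6518 -0.2393  0.3263] gap 0.073 t 8.6 ->x y z cm [ -0.38 -13.69 -20.19] ax ay az [0.    0.001 0.   ]
1 [   0    0   50   75 3750] [ 0.59829529 -0.23362433  0.05      ]
```

Emit:
step_arm --commands '[{"grip":100,"x":-0.4,"y":-13.8,"z":-20,"ax":0,"ay":0,"az":0},{"grip":100,"x":-0.4,"y":-13.8,"z":-20,"ax":0,"ay":0,"az":0},{"grip":100,"x":-0.4,"y":-13.8,"z":-20,"ax":0,"ay":0,"az":0},{"grip":100,"x":-0.4,"y":-13.8,"z":-20,"ax":0,"ay":0,"az":0},{"grip":100,"x":-0.4,"y":-13.8,"z":-20,"ax":0,"ay":0,"az":0},{"grip":100,"x":-0.4,"y":-13.8,"z":-20,"ax":0,"ay":0,"az":0},{"grip":100,"x":4,"y":-13.8,"z":-20,"ax":0,"ay":0,"az":0},{"grip":100,"x":8,"y":-13.8,"z":-20,"ax":0,"ay":0,"az":0},{"grip":100,"x":11,"y":-13.8,"z":-20,"ax":0,"ay":0,"az":0},{"grip":100,"x":12.2,"y":-13.8,"z":-20,"ax":0,"ay":0,"az":0},{"grip":100,"x":12.2,"y":-13.8,"z":-20,"ax":0,"ay":0,"az":0},{"grip":100,"x":12.2,"y":-13.8,"z":-20,"ax":0,"ay":0,"az":0}]'

```text
time: 10.18
eef_pos: [0.4336, -0.3448, 0.2054]
ee_rot: [0.706, 0.055, 0.704, -0.056]
wrist_force: [0.4, -0.8, 0.5]
finger_gap: 0.0853
```

```bash
python3 go.py .431 -.343 .2035 81
python3 - <<'E'
from h import *
from mark import mark
c=mark("w6");h=cv2.cvtColor(c["img"],cv2.COLOR_BGR2HSV)
m=cv2.inRange(h,(3,70,40),(16,200,170));m[:200]=0;m[280:]=0;m[:,:200]=0;m[:,320:]=0
for v in(245,250,255,260):
    x=np.flatnonzero(m[v]);print(v,x.min() if len(x) else 0,x.max() if len(x) else 0)
E
```

```text
jaw now 81.0 q1 -0.79 q6 -0.63 pos [ 0.4336 -0.3448  0.2054] gap 0.085 t 10.2 ->x y z cm [ 0.19  0.14 -0.28] ax ay az [0.001 0.002 0.001]
245 231 287
250 230 288
255 229 289
260 230 288
```

View pics/w6.png

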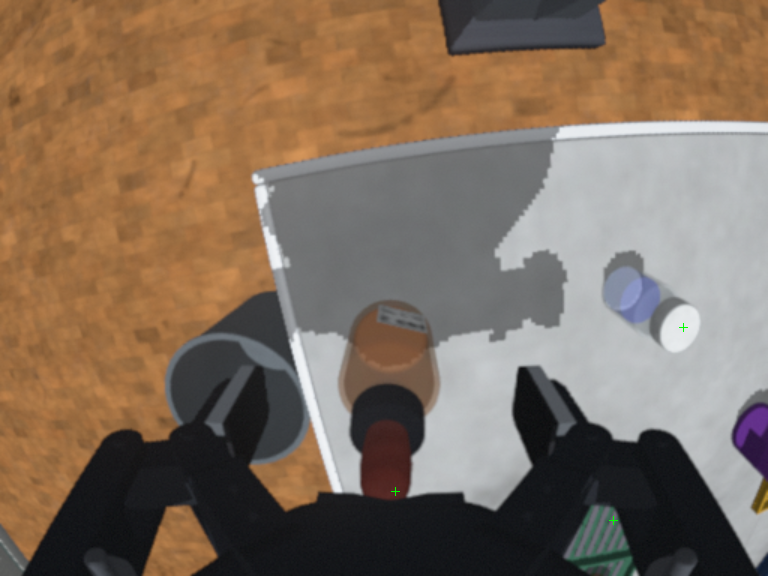

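Emit:
step_arm --commands '[{"grip":100,"x":0.2,"y":0,"z":0.2,"ax":0,"ay":0,"az":0},{"grip":0,"x":0.2,"y":0,"z":0.2,"ax":0,"ay":0,"az":0},{"grip":0,"x":0.2,"y":0,"z":0.2,"ax":0,"ay":0,"az":0},{"grip":0,"x":0.2,"y":0,"z":0.2,"ax":0,"ay":0,"az":0},{"grip":0,"x":0.2,"y":0,"z":0.2,"ax":0,"ay":0,"az":0},{"grip":0,"x":0.2,"y":0,"z":0.2,"ax":0,"ay":0,"az":0},{"grip":0,"x":0.2,"y":0,"z":0.2,"ax":0,"ay":0,"az":0},{"grip":0,"x":-3,"y":0,"z":0.2,"ax":0,"ay":0,"az":0},{"grip":0,"x":-8,"y":0,"z":0.2,"ax":0,"ay":0,"az":0},{"grip":0,"x":-12.3,"y":0,"z":0.2,"ax":0,"ay":0,"az":0},{"grip":0,"x":-12.3,"y":0,"z":0.2,"ax":0,"ay":0,"az":0},{"grip":0,"x":-12.3,"y":0,"z":0.2,"ax":0,"ay":0,"az":0}]'

```text
time: 11.72
eef_pos: [0.4344, -0.3445, 0.3261]
ee_rot: [0.705, 0.056, 0.705, -0.055]
wrist_force: [-0.7, -0.2, -0.7]
finger_gap: 0.0326
```

```bash
python3 go.py .583 -.228 .33 81; python3 mark.py w7
```

```text
jaw now 81.0 q1 -0.78 q6 -0.63 pos [ 0.4344 -0.3445  0.3261] gap 0.033 t 11.7 ->x y z cm [-0.39 13.82 12.86] ax ay az [ 0.    -0.001 -0.001]
```

Emit:
step_arm --commands '[{"grip":0,"x":-0.4,"y":4.5,"z":4.2,"ax":0,"ay":0,"az":0},{"grip":0,"x":-0.4,"y":9,"z":8.5,"ax":0,"ay":0,"az":0},{"grip":0,"x":-0.4,"y":12.5,"z":11.6,"ax":0,"ay":0,"az":0},{"grip":0,"x":-0.4,"y":13.8,"z":12.8,"ax":0,"ay":0,"az":0},{"grip":0,"x":-0.4,"y":13.8,"z":12.8,"ax":0,"ay":0,"az":0},{"grip":0,"x":4,"y":13.8,"z":12.8,"ax":0,"ay":0,"az":0},{"grip":0,"x":8,"y":13.8,"z":12.8,"ax":0,"ay":0,"az":0},{"grip":0,"x":10,"y":13.8,"z":12.8,"ax":0,"ay":0,"az":0},{"grip":0,"x":11.3,"y":13.8,"z":12.8,"ax":0,"ay":0,"az":0},{"grip":0,"x":11.9,"y":13.8,"z":12.8,"ax":0,"ay":0,"az":0},{"grip":0,"x":11.9,"y":13.8,"z":12.8,"ax":0,"ay":0,"az":0},{"grip":0,"x":11.9,"y":13.8,"z":12.8,"ax":0,"ay":0,"az":0}]'

```text
time: 13.28
eef_pos: [0.583, -0.2288, 0.2093]
ee_rot: [0.706, 0.055, 0.704, -0.056]
wrist_force: [1.1, 0.5, -1.1]
finger_gap: 0.0329
```

```bash
python3 go.py .583 -.228 .2065 81; python3 mark.py w8
```

```text
jaw now 81.0 q1 -0.48 q6 -0.32 pos [ 0.583  -0.2288  0.2093] gap 0.033 t 13.3 ->x y z cm [ 0.28  0.07 -0.01] ax ay az [0.    0.002 0.001]
```

View pics/w8.png

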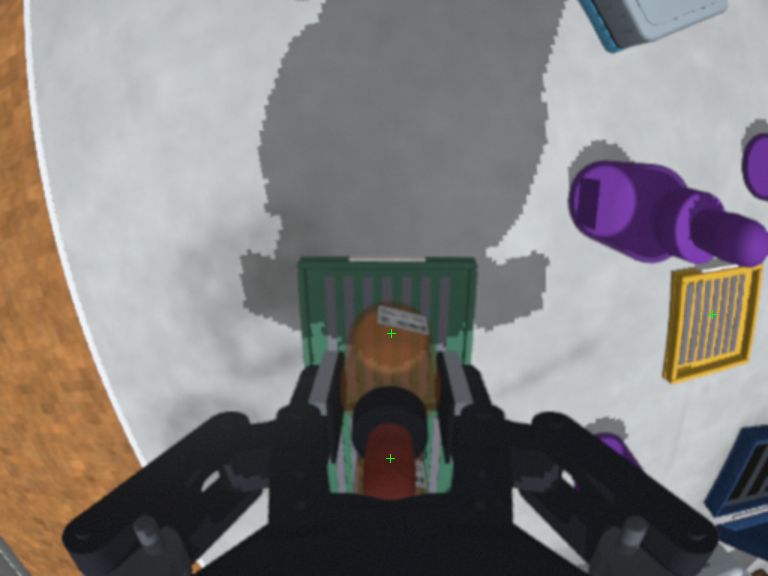

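Emit:
step_arm --commands '[{"grip":0,"x":0.25,"y":0,"z":0,"ax":0,"ay":0,"az":0},{"grip":0,"x":0.3,"y":0,"z":0,"ax":0,"ay":0,"az":0},{"grip":0,"x":0.3,"y":0,"z":0,"ax":0,"ay":0,"az":0},{"grip":55,"x":0.3,"y":0,"z":0,"ax":0,"ay":0,"az":0},{"grip":70,"x":0.3,"y":0,"z":0,"ax":0,"ay":0,"az":0},{"grip":85,"x":0.3,"y":0,"z":0,"ax":0,"ay":0,"az":0},{"grip":85,"x":0.3,"y":0,"z":0,"ax":0,"ay":0,"az":0},{"grip":85,"x":0.2,"y":0,"z":0,"ax":0,"ay":0,"az":0},{"grip":85,"x":-2,"y":0,"z":0,"ax":0,"ay":0,"az":0},{"grip":85,"x":-6,"y":0,"z":0,"ax":0,"ay":0,"az":0},{"grip":85,"x":-12,"y":0,"z":0,"ax":0,"ay":0,"az":0},{"grip":85,"x":-12,"y":0,"z":0,"ax":0,"ay":0,"az":0},{"grip":85,"x":-12,"y":0,"z":0,"ax":0,"ay":0,"az":0}]'

```text
time: 14.95
eef_pos: [0.5826, -0.2284, 0.3282]
ee_rot: [0.705, 0.055, 0.705, -0.055]
wrist_force: [0.5, -0.7, -0.5]
finger_gap: 0.0725
```

```bash
python3 go.py .428 -.237 .30 85; python3 mark.py w9
```

```text
jaw now 81.0 q1 -0.48 q6 -0.32 pos [ 0.5826 -0.2284  0.3282] gap 0.073 t 14.9 ->x y z cm [  2.81  -3.26 -15.13] ax ay az [-0.07   0.001  0.   ]
```

Emit:
step_arm --commands '[{"grip":85,"x":0,"y":-3.3,"z":-15.1,"ax":0,"ay":0,"az":0},{"grip":85,"x":0,"y":-3.3,"z":-15.1,"ax":0,"ay":0,"az":0},{"grip":85,"x":0,"y":-3.3,"z":-15.1,"ax":0,"ay":0,"az":0},{"grip":85,"x":3,"y":-3.3,"z":-15.1,"ax":0,"ay":0,"az":0},{"grip":85,"x":7,"y":-3.3,"z":-15.1,"ax":0,"ay":0,"az":0},{"grip":85,"x":9,"y":-3.3,"z":-15.1,"ax":0,"ay":0,"az":0},{"grip":85,"x":9,"y":-3.3,"z":-15.1,"ax":0,"ay":0,"az":0},{"grip":85,"x":9,"y":-3.3,"z":-15.1,"ax":0,"ay":0,"az":0}]'

```text
time: 16.0
eef_pos: [0.4282, -0.2373, 0.2381]
ee_rot: [0.705, 0.056, 0.705, -0.055]
wrist_force: [-0.4, 0.2, 0.2]
finger_gap: 0.0726
```

Run:
```python
from h import *
import go
from mark import mark
c=mark("w10");h=cv2.cvtColor(c["img"],cv2.COLOR_BGR2HSV)
print(wproj(c,[.428,-.237,.05]),wproj(c,[.428,-.237,0.01]))
for n,lo,hi,z in(("cap",(0,0,190),(180,25,255),.05),("body",(110,50,80),(128,160,255),.01)):
    m=cv2.inRange(h,lo,hi);m[:150]=0;m[300:]=0;m[:,:180]=0;m[:,330:]=0
    k,l,st,ce=cv2.connectedComponentsWithStats(m)
    for i in range(1,k):
        if st[i,4]>60:print(n,st[i],ce[i].round(1),wonz(c,*ce[i],z).round(4))
go.plan(.428,-.237,.188,81)
```

```text
[259.79775924 234.97740308] [259.74114026 210.44098809]
body [244 202  29  20 403] [257.8 211.4] [ 0.4285 -0.2385  0.01  ]
jaw now 81.0 q1 -0.64 q6 -0.48 pos [ 0.4285 -0.2376  0.2387] gap 0.073 t 16.1 ->x y z cm [ 5.07  0.05 -0.07] ax ay az [0.    0.001 0.   ]
```

View pics/w10.png

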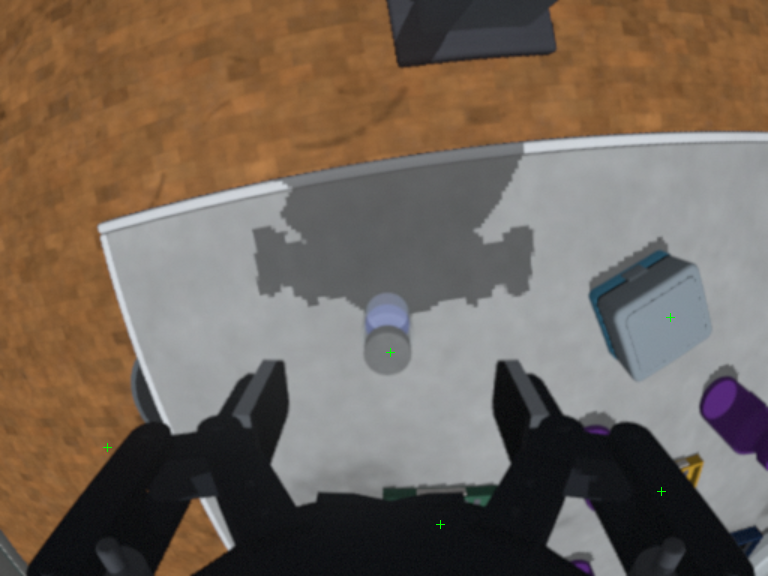

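Emit:
step_arm --commands '[{"grip":85,"x":3,"y":-0.1,"z":0,"ax":0,"ay":0,"az":0},{"grip":85,"x":5,"y":-0.1,"z":0,"ax":0,"ay":0,"az":0},{"grip":85,"x":5,"y":-0.1,"z":0,"ax":0,"ay":0,"az":0},{"grip":0,"x":5,"y":-0.1,"z":0,"ax":0,"ay":0,"az":0},{"grip":0,"x":5,"y":-0.1,"z":0,"ax":0,"ay":0,"az":0},{"grip":0,"x":5,"y":-0.1,"z":0,"ax":0,"ay":0,"az":0},{"grip":0,"x":5,"y":-0.1,"z":0,"ax":0,"ay":0,"az":0},{"grip":0,"x":5,"y":-0.1,"z":0,"ax":0,"ay":0,"az":0},{"grip":0,"x":5,"y":-0.1,"z":0,"ax":0,"ay":0,"az":0},{"grip":0,"x":5,"y":-0.1,"z":0,"ax":0,"ay":0,"az":0},{"grip":0,"x":2,"y":-0.1,"z":0,"ax":0,"ay":0,"az":0},{"grip":0,"x":-4,"y":-0.1,"z":0,"ax":0,"ay":0,"az":0},{"grip":0,"x":-8.5,"y":-0.1,"z":0,"ax":0,"ay":0,"az":0},{"grip":0,"x":-8.5,"y":-0.1,"z":0,"ax":0,"ay":0,"az":0},{"grip":0,"x":-8.5,"y":-0.1,"z":0,"ax":0,"ay":0,"az":0}]' --force 30

```text
time: 17.92
eef_pos: [0.4279, -0.2382, 0.3227]
ee_rot: [0.705, 0.056, 0.705, -0.055]
wrist_force: [-0.6, -0.8, -0.4]
finger_gap: 0.0208
```

```bash
python3 go.py .603 -.062 .322 81; python3 mark.py w11
```

```text
jaw now 81.0 q1 -0.64 q6 -0.48 pos [ 0.4279 -0.2382  0.3227] gap 0.021 t 17.9 ->x y z cm [ 0.07 20.14 14.55] ax ay az [ 0. -0. -0.]
```

Emit:
step_arm --commands '[{"grip":0,"x":0,"y":5,"z":3.6,"ax":0,"ay":0,"az":0},{"grip":0,"x":0,"y":10,"z":7.2,"ax":0,"ay":0,"az":0},{"grip":0,"x":0,"y":15,"z":10.8,"ax":0,"ay":0,"az":0},{"grip":0,"x":0,"y":18.5,"z":13.4,"ax":0,"ay":0,"az":0},{"grip":0,"x":0,"y":20.1,"z":14.5,"ax":0,"ay":0,"az":0},{"grip":0,"x":0,"y":20.1,"z":14.5,"ax":0,"ay":0,"az":0},{"grip":0,"x":5,"y":20.1,"z":14.5,"ax":0,"ay":0,"az":0},{"grip":0,"x":9,"y":20.1,"z":14.5,"ax":0,"ay":0,"az":0},{"grip":0,"x":12,"y":20.1,"z":14.5,"ax":0,"ay":0,"az":0},{"grip":0,"x":12.5,"y":20.1,"z":14.5,"ax":0,"ay":0,"az":0},{"grip":0,"x":12.5,"y":20.1,"z":14.5,"ax":0,"ay":0,"az":0}]'

```text
time: 19.35
eef_pos: [0.6022, -0.0635, 0.1987]
ee_rot: [0.705, 0.056, 0.705, -0.056]
wrist_force: [0.1, 0.2, 0.1]
finger_gap: 0.0211
```

Run:
```python
from h import *
import go
from mark import mark
go.plan(.603,-.062,.1915,81)
c=mark("w12");h=cv2.cvtColor(c["img"],cv2.COLOR_BGR2HSV)
for n,lo,hi in(("yel",(14,80,80),(28,255,255)),("body",(110,40,50),(128,160,255))):
    m=cv2.inRange(h,lo,hi);m[:150]=0;m[340:]=0;m[:,:180]=0;m[:,345:]=0
    v,u=np.nonzero(m);print(n,u.min(),u.max(),v.min(),v.max(),u.mean(),v.mean())
cv2.imwrite("pics/w12c.png",cv2.resize(c["img"][150:330,130:390],None,fx=2.5,fy=2.5))
```

```text
jaw now 80.9 q1 -0.21 q6 -0.05 pos [ 0.6022 -0.0635  0.1987] gap 0.021 t 19.4 ->x y z cm [0.72 0.16 0.05] ax ay az [-0.001 -0.     0.   ]
yel 206 311 183 258 261.6450201884253 211.914199192463
body 182 344 221 339 260.06103763987795 243.08646998982707
```

View pics/w12c.png

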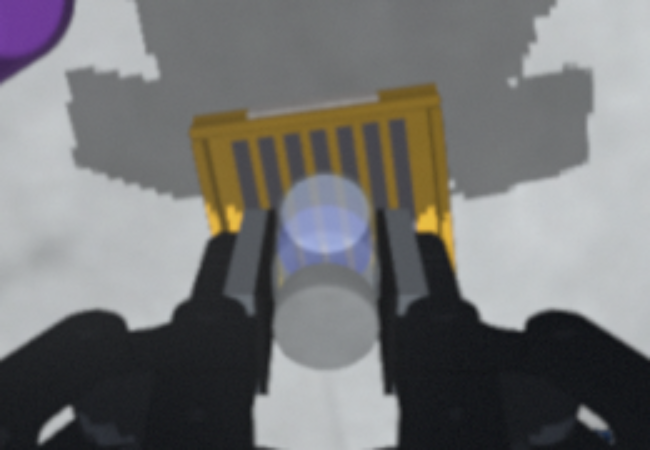

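Emit:
step_arm --commands '[{"grip":0,"x":0.5,"y":0,"z":0,"ax":0,"ay":0,"az":0},{"grip":0,"x":0.7,"y":0,"z":0,"ax":0,"ay":0,"az":0},{"grip":0,"x":0.75,"y":0,"z":0,"ax":0,"ay":0,"az":0},{"grip":0,"x":0.75,"y":0,"z":0,"ax":0,"ay":0,"az":0},{"grip":40,"x":0.75,"y":0,"z":0,"ax":0,"ay":0,"az":0},{"grip":55,"x":0.75,"y":0,"z":0,"ax":0,"ay":0,"az":0},{"grip":60,"x":0.75,"y":0,"z":0,"ax":0,"ay":0,"az":0},{"grip":60,"x":0.75,"y":0,"z":0,"ax":0,"ay":0,"az":0},{"grip":60,"x":-2,"y":0,"z":0,"ax":0,"ay":0,"az":0},{"grip":60,"x":-7,"y":0,"z":0,"ax":0,"ay":0,"az":0},{"grip":60,"x":-12,"y":0,"z":0,"ax":0,"ay":0,"az":0},{"grip":60,"x":-12,"y":0,"z":0,"ax":0,"ay":0,"az":0},{"grip":60,"x":-12,"y":0,"z":0,"ax":0,"ay":0,"az":0}]'

```text
time: 21.02
eef_pos: [0.6026, -0.0625, 0.3178]
ee_rot: [0.705, 0.055, 0.705, -0.055]
wrist_force: [0.3, 0.3, -0.2]
finger_gap: 0.0514
```

```bash
python3 go.py .4425 -.0995 .30 20; python3 mark.py w13
```

```text
jaw now 81.0 q1 -0.21 q6 -0.05 pos [ 0.6026 -0.0625  0.3178] gap 0.051 t 21.0 ->x y z cm [  1.79  -6.15 -15.23] ax ay az [ 1.065 -0.     0.   ]
```

Emit:
step_arm --commands '[{"grip":100,"x":0,"y":-6.2,"z":-15.2,"ax":0.18,"ay":0,"az":0},{"grip":100,"x":0,"y":-6.2,"z":-15.2,"ax":0.36,"ay":0,"az":0},{"grip":100,"x":0,"y":-6.2,"z":-15.2,"ax":0.54,"ay":0,"az":0},{"grip":100,"x":0,"y":-6.2,"z":-15.2,"ax":0.72,"ay":0,"az":0},{"grip":100,"x":0,"y":-6.2,"z":-15.2,"ax":0.9,"ay":0,"az":0},{"grip":100,"x":0,"y":-6.2,"z":-15.2,"ax":1.065,"ay":0,"az":0},{"grip":100,"x":4,"y":-6.2,"z":-15.2,"ax":1.065,"ay":0,"az":0},{"grip":100,"x":7,"y":-6.2,"z":-15.2,"ax":1.065,"ay":0,"az":0},{"grip":100,"x":7,"y":-6.2,"z":-15.2,"ax":1.065,"ay":0,"az":0},{"grip":100,"x":7,"y":-6.2,"z":-15.2,"ax":1.065,"ay":0,"az":0}]'

```text
time: 22.32
eef_pos: [0.4428, -0.1, 0.2483]
ee_rot: [0.579, 0.406, 0.58, -0.406]
wrist_force: [-0.2, -0.6, 0.2]
finger_gap: 0.0854
```

Run:
```python
from h import *
import go
from mark import mark
c=mark("w14");cv2.imwrite("pics/w14c.png",cv2.resize(c["img"][150:330,130:390],None,fx=2.5,fy=2.5))
go.plan(.4425,-.0995,.183,20)
```

```text
jaw now 20.0 q1 -0.36 q6 0.86 pos [ 0.4433 -0.1002  0.2489] gap 0.085 t 22.4 ->x y z cm [ 6.59 -0.05 -0.09] ax ay az [-0.     0.    -0.001]
```

View pics/w14c.png

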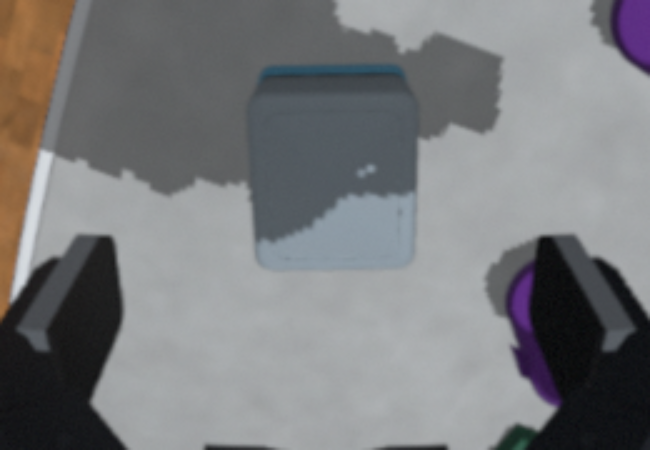

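Run:
```python
from h import *
c=wrist();T=np.linalg.inv(c["T"])
f=lambda u,v,z:(T@np.r_[wonz(c,u/2.5+130,v/2.5+150,z),1])[:3].round(4)
print("S centre in tool",f(333,182,.034),"corners",[f(*p,.034)[1:] for p in[(250,97),(417,97),(414,268),(257,268)]],"purple body left edge",f(507,300,.02),f(515,345,.05))
```

```text
S centre in tool [0.2149 0.0026 0.0033] corners [array([-0.0192, -0.0208]), array([ 0.0245, -0.0208]), array([0.026 , 0.0306]), array([-0.0191,  0.0305])] purple body left edge [0.2289 0.0591 0.0518] [0.1989 0.0545 0.048 ]
```

Emit:
step_arm --commands '[{"grip":82,"x":2,"y":0.25,"z":0.4,"ax":0,"ay":0,"az":0},{"grip":82,"x":4,"y":0.25,"z":0.4,"ax":0,"ay":0,"az":0},{"grip":82,"x":5.5,"y":0.25,"z":0.4,"ax":0,"ay":0,"az":0},{"grip":82,"x":6.6,"y":0.25,"z":0.4,"ax":0,"ay":0,"az":0},{"grip":82,"x":6.6,"y":0.25,"z":0.4,"ax":0,"ay":0,"az":0},{"grip":0,"x":6.6,"y":0.25,"z":0.4,"ax":0,"ay":0,"az":0},{"grip":0,"x":6.6,"y":0.25,"z":0.4,"ax":0,"ay":0,"az":0},{"grip":0,"x":6.6,"y":0.25,"z":0.4,"ax":0,"ay":0,"az":0},{"grip":0,"x":6.6,"y":0.25,"z":0.4,"ax":0,"ay":0,"az":0},{"grip":0,"x":6.6,"y":0.25,"z":0.4,"ax":0,"ay":0,"az":0},{"grip":0,"x":3,"y":0.25,"z":0.4,"ax":0,"ay":0,"az":0},{"grip":0,"x":-2,"y":0.25,"z":0.4,"ax":0,"ay":0,"az":0},{"grip":0,"x":-7.4,"y":0.25,"z":0.4,"ax":0,"ay":0,"az":0},{"grip":0,"x":-7.4,"y":0.25,"z":0.4,"ax":0,"ay":0,"az":0},{"grip":0,"x":-7.4,"y":0.25,"z":0.4,"ax":0,"ay":0,"az":0}]' --force 40

```text
time: 24.3
eef_pos: [0.4464, -0.1028, 0.3217]
ee_rot: [0.579, 0.406, 0.579, -0.406]
wrist_force: [-0.8, -0.8, -1.6]
finger_gap: 0.0446
```

```bash
python3 go.py .643 .1222 .32 106.7; python3 mark.py w15
```

```text
jaw now 20.0 q1 -0.37 q6 0.86 pos [ 0.4464 -0.1028  0.3217] gap 0.045 t 24.3 ->x y z cm [  0.17  26.17 -14.42] ax ay az [-1.513 -0.    -0.   ]
```

Emit:
step_arm --commands '[{"grip":0,"x":0,"y":3,"z":-1.6,"ax":-0.17,"ay":0,"az":0},{"grip":0,"x":0,"y":6,"z":-3.3,"ax":-0.34,"ay":0,"az":0},{"grip":0,"x":0,"y":9,"z":-5,"ax":-0.51,"ay":0,"az":0},{"grip":0,"x":0,"y":12,"z":-6.6,"ax":-0.68,"ay":0,"az":0},{"grip":0,"x":0,"y":15,"z":-8.3,"ax":-0.85,"ay":0,"az":0},{"grip":0,"x":0,"y":18,"z":-9.9,"ax":-1.02,"ay":0,"az":0},{"grip":0,"x":0,"y":21,"z":-11.6,"ax":-1.19,"ay":0,"az":0},{"grip":0,"x":0,"y":24,"z":-13.2,"ax":-1.36,"ay":0,"az":0},{"grip":0,"x":0,"y":26.2,"z":-14.4,"ax":-1.513,"ay":0,"az":0},{"grip":0,"x":0,"y":26.2,"z":-14.4,"ax":-1.513,"ay":0,"az":0},{"grip":0,"x":5,"y":26.2,"z":-14.4,"ax":-1.513,"ay":0,"az":0},{"grip":0,"x":9,"y":26.2,"z":-14.4,"ax":-1.513,"ay":0,"az":0},{"grip":0,"x":11,"y":26.2,"z":-14.4,"ax":-1.513,"ay":0,"az":0},{"grip":0,"x":12,"y":26.2,"z":-14.4,"ax":-1.513,"ay":0,"az":0},{"grip":0,"x":12,"y":26.2,"z":-14.4,"ax":-1.513,"ay":0,"az":0},{"grip":0,"x":12,"y":26.2,"z":-14.4,"ax":-1.513,"ay":0,"az":0}]'

```text
time: 26.35
eef_pos: [0.644, 0.1218, 0.2033]
ee_rot: [0.7, -0.102, 0.699, 0.102]
wrist_force: [0.2, -0.2, 0.2]
finger_gap: 0.045
```

Run:
```python
from h import *
import go
from mark import mark
c=mark("w16");go.plan(.643,.1222,.1855,106.7)
# blue tray near wall & sides in tool frame (rim z=.01)
h=cv2.cvtColor(c["img"],cv2.COLOR_BGR2HSV);m=cv2.inRange(h,(108,90,40),(125,255,220));m[:,:150]=0;m[:,370:]=0;m[300:]=0
k,l,st,ce=cv2.connectedComponentsWithStats(m);i=1+np.argmax(st[1:,4]);print(st[i])
T=np.linalg.inv(c["T"])
for v in(150,170,190,210):
    u=np.flatnonzero(l[v]==i)
    if len(u):print(v,[(T@np.r_[wonz(c,x,v,.01),1])[1:3].round(4) for x in(u.min(),u.max())])
```

```text
jaw now 106.7 q1 0.09 q6 -0.20 pos [0.6442 0.1219 0.2036] gap 0.045 t 26.4 ->x y z cm [ 1.81  0.06 -0.11] ax ay az [-0.001  0.002  0.   ]
[  184    24   149   221 20041]
150 [array([-0.0412, -0.05  ]), array([ 0.0398, -0.05  ])]
170 [array([-0.0413, -0.0383]), array([ 0.0399, -0.0383])]
190 [array([-0.0409, -0.0263]), array([ 0.0401, -0.0263])]
210 [array([-0.0406, -0.0137]), array([ 0.0398, -0.0137])]
```

Emit:
step_arm --commands '[{"grip":0,"x":1,"y":0,"z":-0.1,"ax":0,"ay":0,"az":0},{"grip":0,"x":1.6,"y":0,"z":-0.1,"ax":0,"ay":0,"az":0},{"grip":0,"x":1.8,"y":0,"z":-0.1,"ax":0,"ay":0,"az":0},{"grip":0,"x":1.8,"y":0,"z":-0.1,"ax":0,"ay":0,"az":0},{"grip":0,"x":1.8,"y":0,"z":-0.1,"ax":0,"ay":0,"az":0}]'

```text
time: 27.02
eef_pos: [0.6424, 0.1217, 0.186]
ee_rot: [0.7, -0.103, 0.699, 0.102]
wrist_force: [-6.2, -0.9, 12.6]
finger_gap: 0.0448
```

Emit:
step_arm --commands '[{"grip":0,"x":-0.1,"y":0,"z":0,"ax":0,"ay":0,"az":0},{"grip":65,"x":-0.1,"y":0,"z":0,"ax":0,"ay":0,"az":0},{"grip":75,"x":-0.1,"y":0,"z":0,"ax":0,"ay":0,"az":0},{"grip":82,"x":-0.1,"y":0,"z":0,"ax":0,"ay":0,"az":0},{"grip":82,"x":-0.1,"y":0,"z":0,"ax":0,"ay":0,"az":0},{"grip":82,"x":-3,"y":0,"z":0,"ax":0,"ay":0,"az":0},{"grip":82,"x":-8,"y":0,"z":0,"ax":0,"ay":0,"az":0},{"grip":82,"x":-13,"y":0,"z":0,"ax":0,"ay":0,"az":0},{"grip":82,"x":-13,"y":0,"z":0,"ax":0,"ay":0,"az":0},{"grip":82,"x":-13,"y":0,"z":0,"ax":0,"ay":0,"az":0}]'

```text
time: 28.28
eef_pos: [0.6425, 0.1217, 0.3138]
ee_rot: [0.7, -0.103, 0.7, 0.103]
wrist_force: [0.2, -0.5, -0.7]
finger_gap: 0.0701
```

```bash
python3 go.py .441 .216 .30 0;  python3 go.py .441 .216 .30 179; python3 mark.py w17
```

```text
jaw now 106.7 q1 0.09 q6 -0.20 pos [0.6425 0.1217 0.3138] gap 0.070 t 28.3 ->x y z cm [  1.39  14.82 -16.6 ] ax ay az [-1.28 -0.   -0.  ]
jaw now 106.7 q1 0.09 q6 -0.20 pos [0.6425 0.1217 0.3138] gap 0.070 t 28.3 ->x y z cm [  1.39  14.82 -16.6 ] ax ay az [-1.262 -0.    -0.   ]
```

Emit:
step_arm --commands '[{"grip":100,"x":0,"y":3,"z":-3.3,"ax":-0.17,"ay":0,"az":0},{"grip":100,"x":0,"y":6,"z":-6.6,"ax":-0.34,"ay":0,"az":0},{"grip":100,"x":0,"y":9,"z":-10,"ax":-0.51,"ay":0,"az":0},{"grip":100,"x":0,"y":12,"z":-13.3,"ax":-0.68,"ay":0,"az":0},{"grip":100,"x":0,"y":14.8,"z":-16.6,"ax":-0.85,"ay":0,"az":0},{"grip":100,"x":0,"y":14.8,"z":-16.6,"ax":-1.02,"ay":0,"az":0},{"grip":100,"x":0,"y":14.8,"z":-16.6,"ax":-1.19,"ay":0,"az":0},{"grip":100,"x":0,"y":14.8,"z":-16.6,"ax":-1.28,"ay":0,"az":0},{"grip":100,"x":4,"y":14.8,"z":-16.6,"ax":-1.28,"ay":0,"az":0},{"grip":100,"x":6,"y":14.8,"z":-16.6,"ax":-1.28,"ay":0,"az":0},{"grip":100,"x":6,"y":14.8,"z":-16.6,"ax":-1.28,"ay":0,"az":0},{"grip":100,"x":6,"y":14.8,"z":-16.6,"ax":-1.28,"ay":0,"az":0}]'

```text
time: 29.82
eef_pos: [0.441, 0.2158, 0.2541]
ee_rot: [0.5, -0.5, 0.5, 0.5]
wrist_force: [-0.3, -0.3, 1.0]
finger_gap: 0.0855
```

Run:
```python
from h import *
import go
from mark import mark
c=mark("w18");cv2.imwrite("pics/w18c.png",cv2.resize(c["img"][150:330,130:390],None,fx=2.5,fy=2.5))
go.plan(.441,.216,.19,0)
p=c["T"][:3,3];print(wproj(c,[p[0],p[1],.05]))
```

```text
jaw now -180.0 q1 0.33 q6 -1.25 pos [0.4414 0.2159 0.2546] gap 0.085 t 29.9 ->x y z cm [6.46 0.04 0.01] ax ay az [0.    0.    0.001]
[260.04380777 224.24005257]
```

View pics/w18c.png

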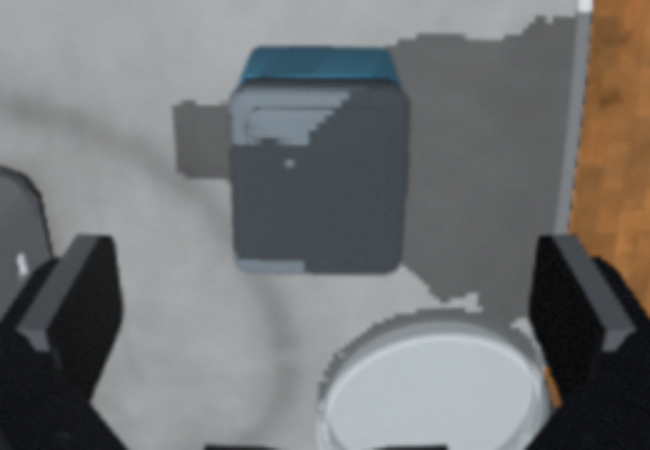

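Emit:
step_arm --commands '[{"grip":82,"x":2,"y":0,"z":-0.1,"ax":0,"ay":0,"az":0},{"grip":82,"x":4,"y":0,"z":-0.1,"ax":0,"ay":0,"az":0},{"grip":82,"x":5.5,"y":0,"z":-0.1,"ax":0,"ay":0,"az":0},{"grip":82,"x":6.4,"y":0,"z":-0.1,"ax":0,"ay":0,"az":0},{"grip":82,"x":6.4,"y":0,"z":-0.1,"ax":0,"ay":0,"az":0},{"grip":0,"x":6.4,"y":0,"z":-0.1,"ax":0,"ay":0,"az":0},{"grip":0,"x":6.4,"y":0,"z":-0.1,"ax":0,"ay":0,"az":0},{"grip":0,"x":6.4,"y":0,"z":-0.1,"ax":0,"ay":0,"az":0},{"grip":0,"x":6.4,"y":0,"z":-0.1,"ax":0,"ay":0,"az":0},{"grip":0,"x":6.4,"y":0,"z":-0.1,"ax":0,"ay":0,"az":0},{"grip":0,"x":3,"y":0,"z":-0.1,"ax":0,"ay":0,"az":0},{"grip":0,"x":-2,"y":0,"z":-0.1,"ax":0,"ay":0,"az":0},{"grip":0,"x":-7.6,"y":0,"z":-0.1,"ax":0,"ay":0,"az":0},{"grip":0,"x":-7.6,"y":0,"z":-0.1,"ax":0,"ay":0,"az":0},{"grip":0,"x":-7.6,"y":0,"z":-0.1,"ax":0,"ay":0,"az":0}]'

```text
time: 31.75
eef_pos: [0.4408, 0.2147, 0.3297]
ee_rot: [0.5, -0.5, 0.5, 0.5]
wrist_force: [-1.6, -0.0, -1.2]
finger_gap: 0.0449
```

```bash
python3 go.py .567 .0997 .33 106.7; python3 mark.py w19
```

```text
jaw now -180.0 q1 0.32 q6 -1.25 pos [0.4408 0.2147 0.3297] gap 0.045 t 31.8 ->x y z cm [ -0.03 -12.61 -11.51] ax ay az [ 1.28 -0.   -0.  ]
```

Emit:
step_arm --commands '[{"grip":0,"x":0,"y":0,"z":-4,"ax":0.17,"ay":0,"az":0},{"grip":0,"x":0,"y":0,"z":-8,"ax":0.34,"ay":0,"az":0},{"grip":0,"x":0,"y":-2,"z":-11.5,"ax":0.51,"ay":0,"az":0},{"grip":0,"x":0,"y":-5,"z":-11.5,"ax":0.68,"ay":0,"az":0},{"grip":0,"x":0,"y":-8,"z":-11.5,"ax":0.85,"ay":0,"az":0},{"grip":0,"x":0,"y":-11,"z":-11.5,"ax":1.02,"ay":0,"az":0},{"grip":0,"x":0,"y":-12.6,"z":-11.5,"ax":1.19,"ay":0,"az":0},{"grip":0,"x":0,"y":-12.6,"z":-11.5,"ax":1.28,"ay":0,"az":0},{"grip":0,"x":4,"y":-12.6,"z":-11.5,"ax":1.28,"ay":0,"az":0},{"grip":0,"x":8,"y":-12.6,"z":-11.5,"ax":1.28,"ay":0,"az":0},{"grip":0,"x":11,"y":-12.6,"z":-11.5,"ax":1.28,"ay":0,"az":0},{"grip":0,"x":12,"y":-12.6,"z":-11.5,"ax":1.28,"ay":0,"az":0},{"grip":0,"x":12,"y":-12.6,"z":-11.5,"ax":1.28,"ay":0,"az":0},{"grip":0,"x":12,"y":-12.6,"z":-11.5,"ax":1.28,"ay":0,"az":0}]'

```text
time: 33.55
eef_pos: [0.5678, 0.0999, 0.2112]
ee_rot: [0.7, -0.103, 0.699, 0.103]
wrist_force: [0.4, -0.5, -0.8]
finger_gap: 0.0446
```

```bash
python3 go.py .567 .0997 .193 106.7; python3 mark.py w20
```

```text
jaw now 106.7 q1 0.06 q6 -0.23 pos [0.5678 0.0999 0.2112] gap 0.045 t 33.5 ->x y z cm [ 1.82  0.   -0.09] ax ay az [-0.     0.002  0.   ]
```

Emit:
step_arm --commands '[{"grip":0,"x":1,"y":0,"z":0,"ax":0,"ay":0,"az":0},{"grip":0,"x":1.5,"y":0,"z":0,"ax":0,"ay":0,"az":0},{"grip":0,"x":1.7,"y":0,"z":0,"ax":0,"ay":0,"az":0},{"grip":0,"x":1.7,"y":0,"z":0,"ax":0,"ay":0,"az":0},{"grip":0,"x":1.7,"y":0,"z":0,"ax":0,"ay":0,"az":0}]'

```text
time: 34.22
eef_pos: [0.5669, 0.0999, 0.1941]
ee_rot: [0.7, -0.103, 0.7, 0.103]
wrist_force: [-4.1, 0.1, 7.4]
finger_gap: 0.0452
```

Light floor contact; release, rise, and back off for the check.

Emit:
step_arm --commands '[{"grip":0,"x":-0.05,"y":0,"z":0,"ax":0,"ay":0,"az":0},{"grip":65,"x":-0.05,"y":0,"z":0,"ax":0,"ay":0,"az":0},{"grip":75,"x":-0.05,"y":0,"z":0,"ax":0,"ay":0,"az":0},{"grip":82,"x":-0.05,"y":0,"z":0,"ax":0,"ay":0,"az":0},{"grip":82,"x":-0.05,"y":0,"z":0,"ax":0,"ay":0,"az":0},{"grip":82,"x":-3,"y":0,"z":0,"ax":0,"ay":0,"az":0},{"grip":82,"x":-8,"y":0,"z":0,"ax":0,"ay":0,"az":0},{"grip":82,"x":-13,"y":0,"z":0,"ax":0,"ay":0,"az":0},{"grip":82,"x":-19,"y":0,"z":-4,"ax":0,"ay":0,"az":0},{"grip":82,"x":-21,"y":5,"z":-9,"ax":0,"ay":0,"az":0},{"grip":82,"x":-21,"y":10,"z":-14,"ax":0,"ay":0,"az":0},{"grip":82,"x":-21,"y":15,"z":-16,"ax":0,"ay":0,"az":0},{"grip":82,"x":-21,"y":20,"z":-18,"ax":0,"ay":0,"az":0},{"grip":82,"x":-21,"y":25,"z":-20,"ax":0,"ay":0,"az":0},{"grip":82,"x":-21,"y":30,"z":-20,"ax":0,"ay":0,"az":0},{"grip":82,"x":-21,"y":35,"z":-20,"ax":0,"ay":0,"az":0},{"grip":82,"x":-21,"y":40,"z":-20,"ax":0,"ay":0,"az":0},{"grip":82,"x":-21,"y":40,"z":-20,"ax":0,"ay":0,"az":0},{"grip":82,"x":-21,"y":40,"z":-20,"ax":0,"ay":0,"az":0}]'

```text
time: 36.6
eef_pos: [0.2607, 0.4252, 0.403]
ee_rot: [0.7, -0.103, 0.7, 0.102]
wrist_force: [-0.1, -0.2, 0.8]
finger_gap: 0.0698
```

Run:
```python
from h import *
t=load("top");s=load("scene")
a=cv2.resize(t["img"][120:265,140:400],None,fx=3,fy=3,interpolation=cv2.INTER_CUBIC)[:,:400*2]
for n,p in dict(g1=(.651,-.239,.003),g2=(.583,-.228,.003),b1=(.643,.122,.003),b2=(.567,.0996,.003),y=(.603,-.062,.003),t=(.431,.107,0)).items():
    print(n,"top crop",((proj(t,p)-[140,120])*3).round(),"scene",proj(s,p).round(1))
b=cv2.resize(s["img"][110:320,130:400],None,fx=2.2,fy=2.2,interpolation=cv2.INTER_CUBIC)
cv2.imwrite("pics/fin.png",cv2.resize(np.vstack([cv2.resize(a,(594,331)),b]),None,fx=.75,fy=.75) if 0 else b)
cv2.imwrite("pics/fint.png",a)
h=cv2.cvtColor(t["img"],cv2.COLOR_BGR2HSV)
```

```text
g1 top crop [565.  98.] scene [335.2 225.6]
g2 top crop [556. 170.] scene [309.3 235.9]
b1 top crop [172. 116.] scene [241.2 155.9]
b2 top crop [197. 196.] scene [222.6 169.2]
y top crop [373. 153.] scene [270.  194.2]
t top crop [189. 345.] scene [176.1 187.8]
```

View pics/fin.png

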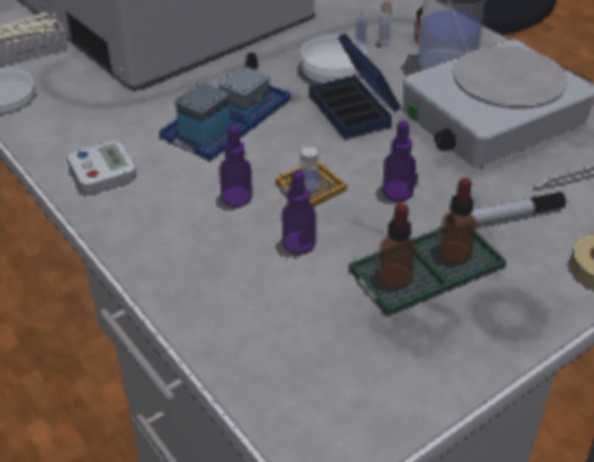

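```bash
python3 -c "
from cell import *
print(close_job())"
```

```text
the job is handed in; nothing more can be done
None
```

All five things are sorted and the job is handed in, about 37 s into the 120 s allowed. Both amber bottles are in the green tray and both cassettes in the blue tray, one in each bay. The vial is in the yellow tray.

- **Final scene picture:** everything stands upright in its bay and the three purple bottles are still upright where they stood. The timer is at pixel (176,186), as at the start. The arm is clear of everything.
- **Floor contact:** both cassettes touched the tray floor with about 7 to 13 N before I let go. The bottles and vial showed no contact force at release, so they were let go within about 1 mm of the floor.
- **Disagreements:** one wrist-camera reading of the first bottle was 7 mm off; I corrected it from close up before grasping. The gripper gap read 2 to 3 mm less than the true width on every grasp, with no sign of slipping.
- **Not checked:** the final top-view crop was refused by the picture limit. I did not measure final positions, tilt or rest numerically, and the tray placement rests on the scene view and the poses at release.

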